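# Stack the keyed bolt tray on its bin

## Task

Pick up the bolt tray that has a lug in the middle of each of its four sides and stack it on the bin with the notched rim: turn it so that its one wide lug comes over the one wide notch, and set it down (do not drop it) so that all four lugs are in their notches and the tray lies level on the rim, then let go. Leave the similar tray with feet at its four corners where it is.

Things in the scene. Friction and masses are not known exactly. Their poses are not given: they have to be found in the camera images.
- tray_handle (a point): Loose milky plastic tray of bolts, 124 mm (its x) by 104 (its y), about 0.25 kg, standing on four lugs, one under the middle of each side. This point is the centre of its grip bar, over the tray's middle: 70 mm long along x, 14 thick along y, 24 tall; it lies 78 mm above the lugs' feet and 28 above the walls' top. The +x lug is 44 mm wide, the other three 20. Axes: the tray's, z up.
- bin_rim (a point): Bin of the same plastic, fixed, 124 mm (its x) by 104 (its y), 60 tall, walls 14. This point: centre of its mouth at rim height. A notch 18 mm deep through the middle of each wall's rim: 60 mm wide in the +x wall, 36 in the others. Fully home, the tray's x points along the bin's x and tray_handle is 64 mm above this point. A bin farther off, with a plain rim, is not used.
- othertray_handle (a point): The other loose tray, of the same plastic, size and grip bar, but with four square feet at its corners and no lugs at the middle of its sides: not to be used. This point is the centre of its grip bar, 78 mm above its feet; axes as for the first tray.
- tray: The same keyed tray. Its origin is at its middle, level with the lugs' feet, 78 mm straight below tray_handle; same axes. Its lugs reach 14 mm below its flat underside, which comes to lie on the bin's rim, and show as ribs 8 mm proud up the outside of the walls. Wall tops are 50 mm, the grip bar's top 90 mm above this point.
Mind the look-alikes: they are no part of the job. Leave any blue look-alike of the tray alone.

How it is judged:
By the outcome, as a careful person would: the job done as asked, in the order asked, and still so for the second after the job is handed in, with the robot touching nothing.
It also fails if it takes over 35 s, if anything falls off the work surface, if the arm or the gripper's body presses on something with over 40 N, if the wrist force passes 120 N, or if a joint passes its speed limit or range.

## Robot

A 6-joint arm with a two-finger parallel gripper is mounted at the origin on the work surface. World frame = base frame: x ahead of the robot, y to its left, z up, the work surface at z = 0. Lengths are in m, angles in rad, forces in N, time in s.
With the tool pointing down it reaches from about 0.4 to 0.825 m from the base axis. Payload 7 kg.
Tool frame: the origin (TCP) lies on the centre line of the jaws, within the pads' length; the fingertips stand 25 mm ahead of it and the grasp point (between the pads) lies 6 mm ahead of it; z points along the fingers, y is the direction in which the jaws open and shut (so a half turn about z gives the same grasp; the last joint's range is limited). The gripper opens to 88 mm and grips with 3 to 60 N. Pads are 19 mm wide; open, the fingers measure 130 mm over their backs; the gripper's body (78 mm by 193 mm) begins 47 mm behind the grasp point.
Start: joints at [-0.89, 0.359, 0.012, 0, -1.224, -0.288], TCP at [0.258, -0.624, 0.252] pointing down, gripper open.
Joint ranges: [-3.07, 3.07], [-1.43, 2.12], [-1.02, 1.25], [-3.03, 1.67], [-3.05, -0], [-3.03, 3.03]. Speed limits (rad/s): [2.39, 2.39, 3.01, 3.14, 3.14, 3.14].

## Interface

Orientations are given as [roll, pitch, yaw] about the fixed x, y, z axes, in that order (R = Rz(yaw) Ry(pitch) Rx(roll)).
In Python, from station import * gives the robot as it stands. The module is installed in compiled form; this text tells all that it offers.
- The arm moves only by the tool step_arm, never from a script. Its argument "commands" is text: rows parted by semicolons, each of 6 numbers parted by spaces: the shift along the tool's x, y, z in mm, then the turn, a rotation vector about the tool's x, y, z in rad. A call has 1 to 8 rows; each row shifts and turns the commanded pose from where the row before left it, along the tool's axes as they then stand; what a row does not reach is not made up. A row lasts 1/8 s, in which the tool goes at most 62.5 mm and 10.7 degrees, less where a joint would pass 70% of its speed; a pose out of reach is approached as far as the arm can. A call is refused whole if a number of a shift passes 62.5 or a number of a turn 0.188, either way. A call with a gripper value outside its range is refused whole. "jaw" is the finger opening in mm, from 0 to 87.6, set as the call begins (left out, the last holds). The fingers move at their own pace and stop on an object; "grip_force" is the grip in N (left out, the last holds). Time passes only in rows, so rows that do not move let the fingers close. It gives the time, the measured TCP pose, the force and the opening at its end, in the units of the state.
- get_state(): the state, without advancing time (a new reading comes with each control period).
- grab_frame(name): name is "side" or "top"; returns a dict with "frame" (384x512x3 uint8, red, green, blue), "fovy" (degrees; the focal length in pixels is half the picture's height over the tangent of half this angle, whatever the lens; pixels are square), "cx", "cy" (the principal point, pixels), "k1" (the pictures are not rectified: a ray, as slopes to the right and down, at radius r is drawn at 1 + k1 r^2 times it, then the intrinsics apply), "rvec" (rotation vector, rad) and "tvec" (3), from world to camera coordinates, as OpenCV has them. Camera axes: x right, y down, z forward; pixel columns grow to the right and rows downward; lengths in m; the calibration is good to about 2 mm. A picture is of the moment at which its call begins. There is no depth.
- job_done(): hands the job in, once; it reports no verdict.
Trained networks look in a picture, given as the dict that the camera call returned (one of the last four; its "shot" number tells which), for a name from the list of things; names that differ only in an ending like _2 or _b are one class to them, and where a whole thing is asked for, a point or a joint stands for the part that bears it (a point fixed in the world has none). Each returns a list of dicts, best first, with "conf" (0 to 1); they miss things now and then, are a little off and sometimes report something else, mostly with a low value. They report only what shows in the picture. A call takes as long as a camera call. They do not tell look-alikes from the thing itself.
- recognise(picture, name): "pixel" ([column, row] in pixels, amid what is visible of it).
The state is a dict: "t": time; "q": joint angles; "qd": joint speeds; "joint_efforts": joint torques, N m; "eef_pos": TCP position; "ee_rot": TCP orientation; "force": force on the tool from outside, world axes, zero at the start; "moment": the same for the moment, N m; "width": finger opening in m.
Only numpy, scipy, OpenCV 4.12 (cv2) and the standard library are available. Lean on these libraries where they do the work, as an engineer would, in place of code of your own. Each camera call takes 0.05 s, during which the arm holds its last target.

## Working session

There is one attempt and no reset: what is moved stays moved. The work goes in short steps, Python scripts to look and compute and a tool call to move; the robot and the scene stay as the last step left them, time stands still between calls to the robot, and variables do not carry over. Pictures are saved under pics/ and viewed, and the job is handed in when it is done.

Besides the shell and the picture viewer there is one more tool, called after "Emit:" by a JSON object that holds its "op" and its "data", one argument or row to a line. step_arm: Moves the arm, as the interface text tells. Its arguments: {"type":"object","properties":{"commands":{"type":"string"},"jaw":{"type":"number"},"grip_force":{"type":"number"}},"required":["commands"]}

```bash
mkdir -p pics; cat > h.py <<'E'
import numpy as np,cv2
from station import *
def K(p):
    f=p["frame"].shape[0]/2/np.tan(np.radians(p["fovy"])/2)
    return np.array([[f,0,p["cx"]],[0,f,p["cy"]],[0,0,1.]])
def proj(p,X):
    return cv2.projectPoints(np.array(X,float).reshape(-1,3),np.array(p["rvec"],float),np.array(p["tvec"],float),K(p),np.array([p["k1"],0,0,0.]))[0].reshape(-1,2)
def ray(p,uv):
    # own fixed-point undistort
    n=cv2.undistortPoints(np.array(uv,float).reshape(-1,1,2),K(p),np.array([p["k1"],0,0,0.])).reshape(-1,2)
    R=cv2.Rodrigues(np.array(p["rvec"],float))[0];t=np.array(p["tvec"],float).ravel()
    C=-R.T@t
    return C,np.c_[n,np.ones(len(n))]@R
def onz(p,uv,z):
    C,d=ray(p,uv); s=(z-C[2])/d[:,2]; return C+s[:,None]*d
def save(p,name,crop=None,sc=1):
    im=p["frame"][...,::-1]
    if crop: a,b,c,d=crop; im=im[b:d,a:c]
    im=cv2.resize(im,None,fx=sc,fy=sc,interpolation=cv2.INTER_CUBIC)
    cv2.imwrite("pics/"+name,im)
E
python3 - <<'E'
from h import *
import pickle
for c in("side","top"):
    p=grab_frame(c); save(p,c+"0.png",sc=1.5); pickle.dump(p,open(c+"0.pkl","wb"))
    C,_=ray(p,[[256,192]]); print(c,C,p["fovy"],p["k1"],p["shot"])
    for n in("tray_handle","bin_rim","othertray_handle","tray"):
        print(n,[(np.round(r["pixel"]).tolist(),round(r["conf"],2)) for r in recognise(p,n)])
print(get_state())
E
```

```text
side [-0.08447541  0.56749343  0.80494099] 50.18987552342797 0.004065630177884256 1
tray_handle [([155.0, 218.0], 0.93), ([255.0, 314.0], 0.64), ([164.0, 300.0], 0.58)]
bin_rim [([254.0, 165.0], 0.78)]
othertray_handle [([303.0, 127.0], 0.71)]
tray [([162.0, 300.0], 0.83), ([157.0, 221.0], 0.78), ([254.0, 316.0], 0.57)]
top [0.32641679 0.04182111 1.14950029] 52.60803549721946 0.02347150180858141 2
tray_handle [([173.0, 147.0], 0.96), ([127.0, 212.0], 0.83), ([168.0, 269.0], 0.82)]
bin_rim [([275.0, 160.0], 0.75), ([174.0, 150.0], 0.41)]
othertray_handle [([349.0, 158.0], 0.63)]
tray [([173.0, 148.0], 0.88), ([134.0, 210.0], 0.75), ([167.0, 266.0], 0.65)]
{'t': 0.5, 'q': array([-8.89877164e-01,  3.58608206e-01,  1.18925994e-02, -3.49887005e-05,
       -1.22411610e+00, -2.88079360e-01]), 'qd': array([-5.94956237e-04, -1.67736931e-05,  2.33103641e-03, -1.37433680e-03,
        1.30694228e-03,  3.55523941e-04]), 'joint_efforts': array([ 9.64827341e-04, -5.81797278e+01,  2.93068761e+01,  6.99712560e+00,
        1.19055068e-02, -2.41478176e-05]), 'eef_pos': array([ 0.25836255, -0.62355836,  0.2515464 ]), 'ee_rot': array([ 3.14154938e+00,  2.14983539e-05, -2.74876474e+00]), 'force': array([-0.17837012, -0.56873396, -0.1153304 ]), 'moment': array([ 0.03975456,  0.02458041, -0.0043109 ]), 'width': 0.08723167895762145}
```

View pics/side0.png

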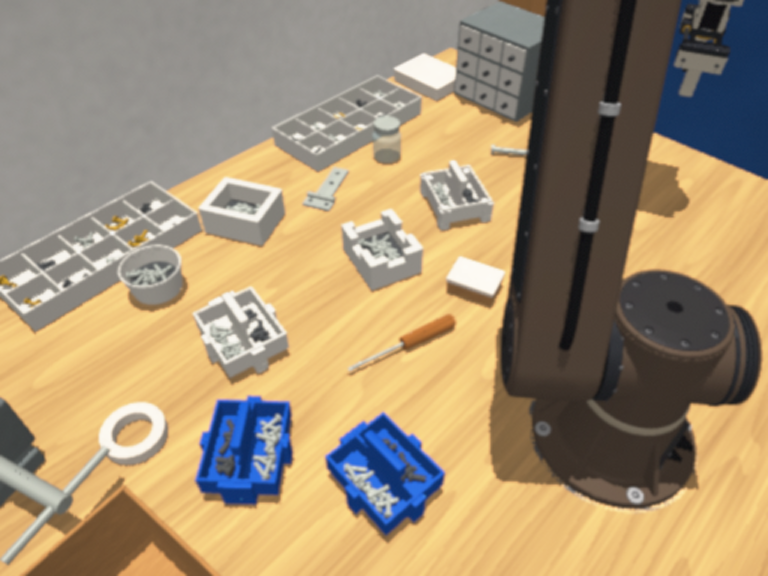

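View pics/top0.png

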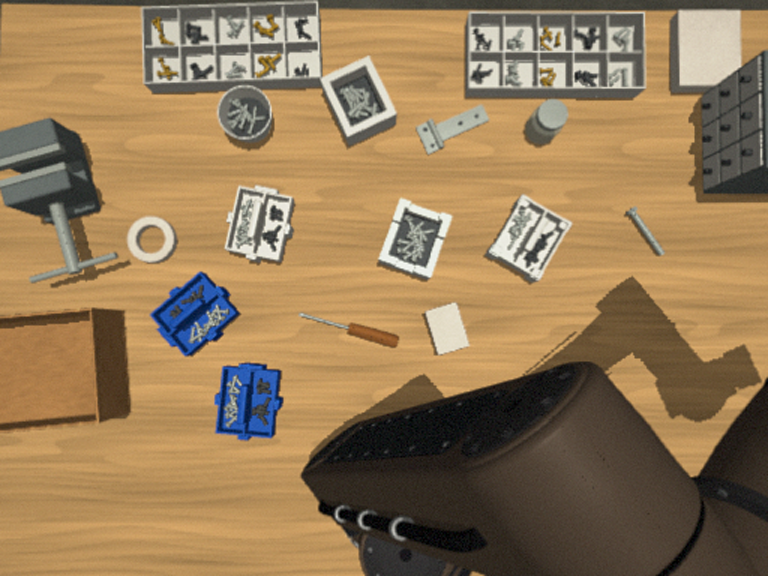

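The side view (native pixels) shows these candidates:
- a white tray at (160,221), with ribs mid-side
- a white tray with corner feet at (303,127)
- two blue trays at (162,300) and (255,314)
- the notched bin at (254,165)
- the plain-rimmed bin at (161,140)

In the top view they are at (173,148), (353,158), (131,209), (166,267), (275,160) and (239,67), in the same order. I choose the white tray at top (173,148) and the bin at top (275,160), and check both in close crops.

```bash
python3 - <<'E'
from h import *
import pickle
t=pickle.load(open("top0.pkl","rb"));s=pickle.load(open("side0.pkl","rb"))
g=lambda p,x,y,r=38:cv2.resize(p["frame"][y-r:y+r,x-r:x+r,::-1],(400,400),interpolation=cv2.INTER_CUBIC)
a=np.hstack([g(t,173,150),g(t,276,160)]);b=np.hstack([g(s,160,221),g(s,254,165)])
cv2.imwrite("pics/c_top.png",a);cv2.imwrite("pics/c_side.png",b)
E
```

```text
(no output)
```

View pics/c_top.png

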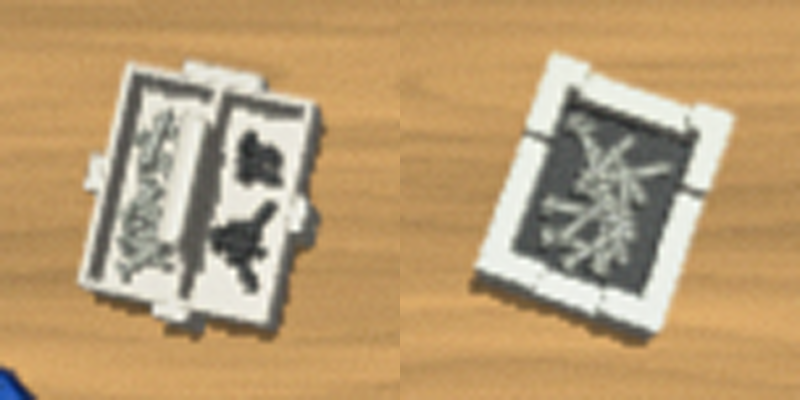

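View pics/c_side.png

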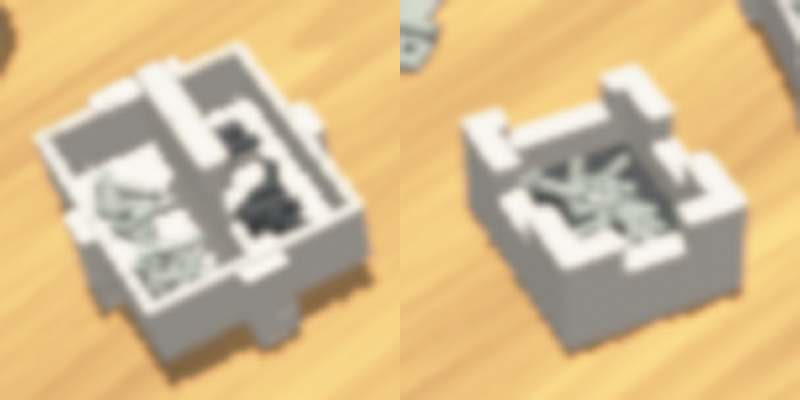

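```bash
cat > fit.py <<'E'
from h import *
import pickle
from scipy.optimize import least_squares
t=pickle.load(open("top0.pkl","rb"));s=pickle.load(open("side0.pkl","rb"))
S=400/76
def px(c,x,y): return (np.array(c,float)+.5)/S-.5+[x-38,y-38]
# corner order: (+x,+y),(+x,-y),(-x,-y),(-x,+y)
obj=np.array([[62,52],[62,-52],[-62,-52],[-62,52]])/1e3
def W(v,z): 
    c,n=np.cos(v[2]),np.sin(v[2]); return np.c_[obj@np.array([[c,n],[-n,c]])+v[:2],np.full(4,z)]
D={"tray":(.05,px([[128,65],[320,103],[275,327],[80,285]],173,150),px([[35,135],[240,45],[365,208],[155,312]],160,221)),
"bin":(.06,px([[155,55],[335,118],[258,337],[78,272]],276,160),px([[62,118],[238,66],[345,200],[168,268]],254,165))}
for k,(z,a,b) in D.items():
    P=onz(t,a,z); c=P.mean(0); d=(P[0]+P[1]-P[2]-P[3]); 
    print(k,"top",c,np.arctan2(d[1],d[0]),[np.linalg.norm(P[i]-P[i-1]).round(4) for i in range(4)])
    P2=onz(s,b,z); d2=(P2[0]+P2[1]-P2[2]-P2[3]); print("  side",P2.mean(0),np.arctan2(d2[1],d2[0]),[np.linalg.norm(P2[i]-P2[i-1]).round(4) for i in range(4)])
    f=lambda v:np.r_[(proj(t,W(v,z))-a).ravel(),(proj(s,W(v,z))-b).ravel()]
    r=least_squares(f,[c[0],c[1],np.arctan2(d[1],d[0])]); print("  fit",r.x,np.abs(r.fun).max(),r.fun.round(1))
E
python3 fit.py
```

```text
tray top [0.52655461 0.26753623 0.05      ] -0.18749675936739035 [np.float64(0.1225), np.float64(0.106), np.float64(0.1243), np.float64(0.1075)]
  side [0.52582693 0.27088731 0.05      ] -0.18576249355351765 [np.float64(0.1242), np.float64(0.1025), np.float64(0.1231), np.float64(0.101)]
  fit [ 0.52646432  0.26930903 -0.19126405] 1.2745809314970131 [-0.2 -0.1 -0.9 -0.1 -1.3 -0.3 -0.2  0.5  0.4 -0.1  0.5 -1.   0.7 -0.9
 -0.2  0.1]
bin top [ 0.49851443 -0.02843567  0.06      ] -0.333040376497878 [np.float64(0.1245), np.float64(0.1026), np.float64(0.1254), np.float64(0.1024)]
  side [ 0.49976018 -0.02722528  0.06      ] -0.3345418856822675 [np.float64(0.1261), np.float64(0.1024), np.float64(0.1191), np.float64(0.1016)]
  fit [ 0.49920022 -0.02785197 -0.33396612] 1.1659072768230772 [-0.5 -0.2 -0.   0.   0.1 -0.4 -0.5 -0.4  0.2  0.3  0.1 -0.6  1.2  0.4
 -0.3 -0.1]
```

The fit agrees between views. The tray is at (0.526, 0.269) with yaw -0.191, and its wide lug faces away from the robot. The bin is at (0.499, -0.028) with yaw -0.334, and its wide notch is also on the far side. Moving now.

Emit:
{"op": "step_arm", "data": {
  "commands": "-42 36 0 0 0 0;-42 36 0 0 0 0;-42 36 0 0 0 0;-42 36 0 0 0 0;-42 36 0 0 0 0;-42 36 0 0 0 0;-42 36 0 0 0 0;-42 36 0 0 0 0",
  "jaw": 70,
  "grip_force": 25
}}

```text
t: 1.5
eef_pos: [0.4592, -0.2272, 0.252]
ee_rot: [-3.141, 0.001, -2.749]
force: [0.9, -0.6, -0.1]
width: 0.0703
```

```bash
cat > go.py <<'E'
from h import *
import sys
from scipy.spatial.transform import Rotation as Ro
x,y,z,w=map(float,sys.argv[1:5])
s=get_state(); R=Ro.from_euler("xyz",s["ee_rot"])
T=Ro.from_euler("xyz",[np.pi,0,w])
print("t",s["t"],"pos",s["eef_pos"].round(4),"rot",s["ee_rot"].round(4),"F",s["force"].round(1),"M",s["moment"].round(2),"w",s["width"],"q",s["q"].round(2))
d=np.array([x,y,z])-s["eef_pos"]
print("shift now-frame mm",(R.inv().apply(d)*1e3).round(1),"after turn",(T.inv().apply(d)*1e3).round(1),"turn",(R.inv()*T).as_rotvec().round(4))
E
python3 go.py .5263 .2692 .20 2.951
```

```text
t 1.5 pos [ 0.4592 -0.2272  0.252 ] rot [-3.1410e+00  9.0000e-04 -2.7487e+00] F [ 0.9 -0.6 -0.1] M [-0.06 -0.12 -0.04] w 0.07033885630625512 q [-0.08  0.09 -0.34  0.   -1.14 -1.1 ]
shift now-frame mm [-252.   432.9   52. ] after turn [ 28.1 500.1  52. ] turn [-3.000e-04  1.000e-03  5.835e-01]
```

Emit:
{"op": "step_arm", "data": {
  "commands": "0 0 0 0 0 0.146;0 0 0 0 0 0.146;0 0 0 0 0 0.146;0 0 0 0 0 0.146;3 50 0 0 0 0;3 50 0 0 0 0;3 50 0 0 0 0;3 50 0 0 0 0"
}}

```text
t: 2.5
eef_pos: [0.4848, -0.0287, 0.252]
ee_rot: [3.141, 0.001, 2.95]
force: [0.8, -0.0, 0.2]
width: 0.0702
```

```bash
python3 go.py .5263 .2692 .20 2.951
```

```text
t 2.5 pos [ 0.4848 -0.0287  0.252 ] rot [3.1411e+00 9.0000e-04 2.9503e+00] F [ 0.8 -0.   0.2] M [-0.1  -0.14  0.  ] w 0.0702141321468344 q [ 0.35  0.04 -0.39  0.   -1.14 -2.11]
shift now-frame mm [ 16.  300.3  52.1] after turn [ 15.7 300.4  52. ] turn [ 0.0005  0.0009 -0.0007]
```

Emit:
{"op": "step_arm", "data": {
  "commands": "2 43 0 0 0 0;2 43 0 0 0 0;2 43 7 0 0 0;2 43 10 0 0 0;2 43 10 0 0 0;2 43 10 0 0 0;4 42 15 0 0 0;0 0 0 0 0 0"
}}

```text
t: 3.5
eef_pos: [0.5257, 0.2694, 0.1979]
ee_rot: [-3.14, -0.001, 2.953]
force: [0.1, -0.2, -0.1]
width: 0.07
```

```bash
python3 go.py .5263 .2692 .084 2.951; python3 - <<'E'
from h import *
for c in("side","top"):
    p=grab_frame(c); 
    b=(110,160,240,260) if c=="side" else (110,90,240,190)
    save(p,c+"1.png",b,5)
    for n in("tray_handle",): print([(np.round(r["pixel"]).tolist(),round(r["conf"],2)) for r in recognise(p,n)])
    print(proj(p,[.5263,.2692,.078]))
E
```

```text
t 3.5 pos [0.5257 0.2694 0.1979] rot [-3.1399e+00 -1.3000e-03  2.9526e+00] F [ 0.1 -0.2 -0.1] M [-0.12 -0.    0.06] w 0.0700410004761276 q [ 0.8   0.26 -0.25 -0.   -1.06 -2.56]
shift now-frame mm [-8.000e-01  1.000e-01  1.139e+02] after turn [-7.000e-01 -1.000e-01  1.139e+02] turn [-0.0017 -0.0013  0.0016]
[([257.0, 314.0], 0.95), ([157.0, 221.0], 0.71), ([161.0, 301.0], 0.6)]
[[157.76659939 206.87049077]]
[([171.0, 158.0], 0.96), ([128.0, 212.0], 0.77)]
[[170.1156969  146.83670148]]
```

View pics/side1.png

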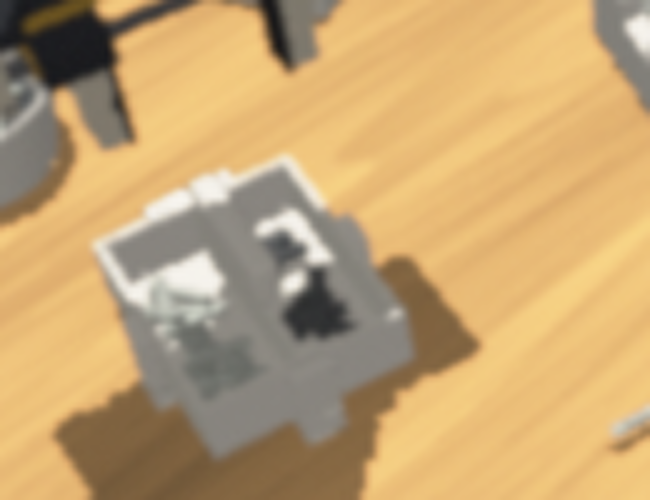

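The open fingers hang on both sides of the bar, which is shaded in the crop at about (239,234), as the model predicts. I descend from here.

Emit:
{"op": "step_arm", "data": {
  "commands": "0 0 25 0 0 0;0 0 25 0 0 0;0 0 22 0 0 0;0 0 17 0 0 0;0 0 13 0 0 0;0 0 8 0 0 0;0 0 4 0 0 0;0 0 0 0 0 0"
}}

```text
t: 4.7
eef_pos: [0.5261, 0.2674, 0.0856]
ee_rot: [3.142, 0.0, 2.95]
force: [0.7, 0.0, 0.9]
width: 0.0704
```

```bash
python3 go.py .5263 .2692 .084 2.951
```

```text
t 4.7 pos [0.5261 0.2674 0.0856] rot [3.1415e+00 1.0000e-04 2.9505e+00] F [0.7 0.  0.9] M [-0.07 -0.01  0.02] w 0.07040028763243888 q [ 0.8   0.38 -0.38  0.   -0.81 -2.56]
shift now-frame mm [0.2 1.8 1.6] after turn [0.2 1.8 1.6] turn [ 0.0001  0.0001 -0.0005]
```

Emit:
{"op": "step_arm", "data": {
  "commands": "0 0 0 0 0 0;0 0 0 0 0 0;0 0 0 0 0 0;0 0 0 0 0 0;0 0 0 0 0 0;0 0 0 0 0 0",
  "jaw": 5,
  "grip_force": 30
}}

```text
t: 5.45
eef_pos: [0.5262, 0.2676, 0.0856]
ee_rot: [3.141, 0.0, 2.95]
force: [0.8, 0.2, 0.1]
width: 0.0154
```

```bash
python3 go.py .5263 .2692 .084 2.951
```

```text
t 5.45 pos [0.5262 0.2676 0.0856] rot [3.1411e+00 3.0000e-04 2.9505e+00] F [0.8 0.2 0.1] M [ 0.42  0.   -0.03] w 0.015367009053584827 q [ 0.8   0.38 -0.38 -0.   -0.81 -2.56]
shift now-frame mm [0.2 1.6 1.6] after turn [0.2 1.6 1.6] turn [ 0.0005  0.0003 -0.0005]
```

Emit:
{"op": "step_arm", "data": {
  "commands": "0 0 -4 0 0 0;0 0 -8 0 0 0;0 0 -14 0 0 0;0 0 -18 0 0 0;0 0 -22 0 0 0;0 0 -22 0 0 0;0 0 -14 0 0 0;0 0 -6 0 0 0"
}}

```text
t: 6.45
eef_pos: [0.5262, 0.2675, 0.1948]
ee_rot: [3.14, 0.001, 2.95]
force: [0.3, 0.4, -3.2]
width: 0.0138
```

```bash
python3 go.py .4992 -.0279 .19 2.8076;  python3 - <<'E'
from h import *
import pickle
for c in("side","top"):
    p=grab_frame(c); pickle.dump(p,open(c+"2.pkl","wb"))
    b=(90,110,250,230) if c=="side" else (100,80,260,200)
    save(p,c+"2.png",b,5)
E
```

```text
t 6.45 pos [0.5262 0.2675 0.1948] rot [3.1403e+00 8.0000e-04 2.9503e+00] F [ 0.3  0.4 -3.2] M [-0.09  0.01 -0.02] w 0.013832964252156792 q [ 0.8   0.26 -0.26 -0.   -1.05 -2.56]
shift now-frame mm [ -29.6 -295.1    4.4] after turn [ -71.3 -287.9    4.8] turn [0.0014 0.0007 0.1427]
```

View pics/side2.png

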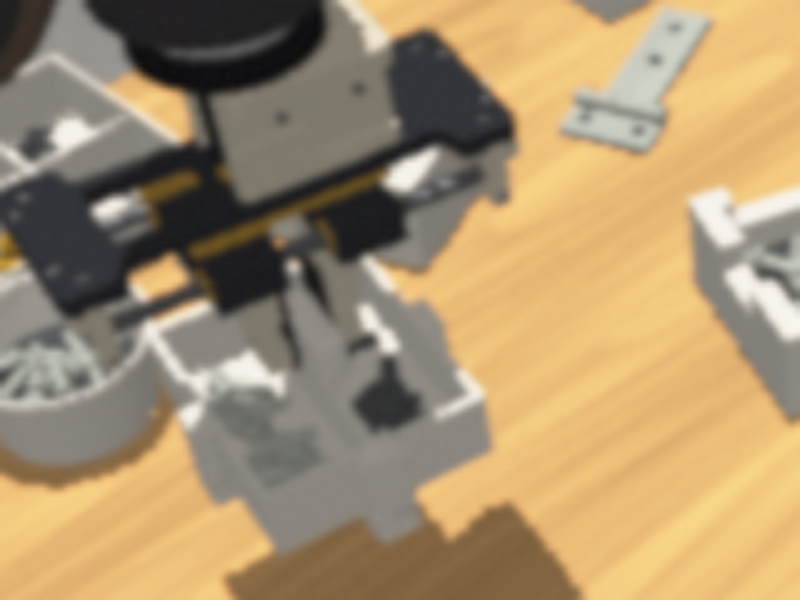

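View pics/top2.png

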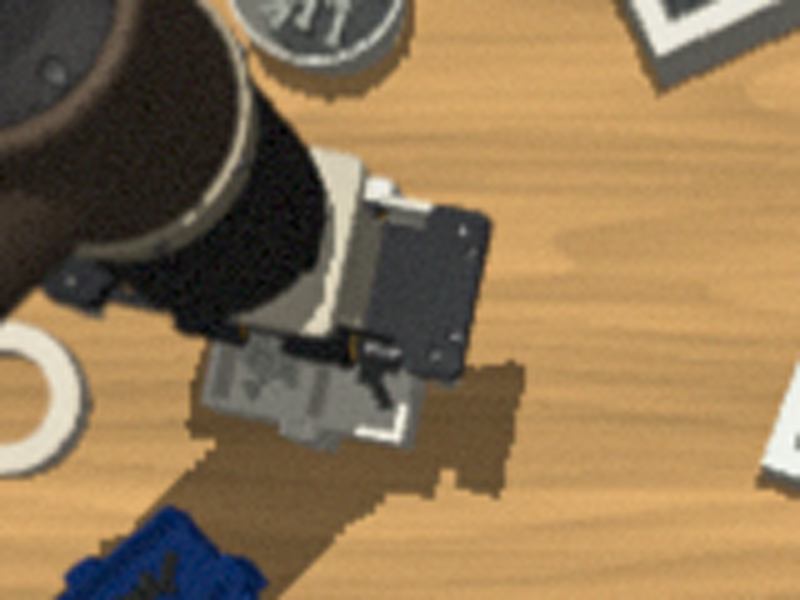

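The tray is held: 13.8 mm opening, about 3.2 N, lugs clear of the table. Next I carry it over the bin.

Emit:
{"op": "step_arm", "data": {
  "commands": "0 0 0 0 0 0.071;0 0 0 0 0 0.072;-4 -15 0 0 0 0;-7 -30 0 0 0 0;-9 -37 0 0 0 0;-10 -40 0 0 0 0;-10 -40 0 0 0 0;-10 -40 0 0 0 0"
}}

```text
t: 7.55
eef_pos: [0.5058, 0.0573, 0.1934]
ee_rot: [-3.141, -0.0, 2.808]
force: [0.2, -0.5, -3.1]
width: 0.0137
```

Emit:
{"op": "step_arm", "data": {
  "commands": "-9 -37 0 0 0 0;-7 -29 0 0 0 0;-5 -15 0 0 0 0;0 -5 0 0 0 0;0 0 0 0 0 0;0 0 0 0 0 0"
}}

```text
t: 8.3
eef_pos: [0.4988, -0.0275, 0.1935]
ee_rot: [3.142, 0.0, 2.808]
force: [-0.2, 1.0, -2.3]
width: 0.0137
```

```bash
python3 go.py .4992 -.0279 .19 2.8076;  python3 - <<'E'
from h import *
import pickle
for c in("side","top"):
    p=grab_frame(c); pickle.dump(p,open(c+"3.pkl","wb"))
    b=(190,80,320,210) if c=="side" else (210,100,340,220)
    save(p,c+"3.png",b,4.6)
E
```

```text
t 8.3 pos [ 0.4988 -0.0275  0.1935] rot [3.1415 0.     2.8082] F [-0.2  1.  -2.3] M [-0.03 -0.01  0.03] w 0.013738069423675019 q [ 0.34  0.12 -0.45 -0.   -1.   -2.24]
shift now-frame mm [-0.5 -0.3  3.5] after turn [-0.5 -0.3  3.5] turn [0.0001 0.     0.0006]
```

View pics/side3.png

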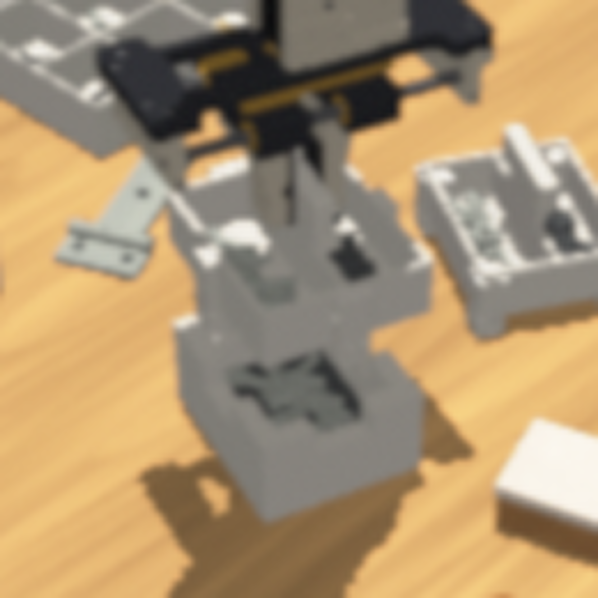

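View pics/top3.png

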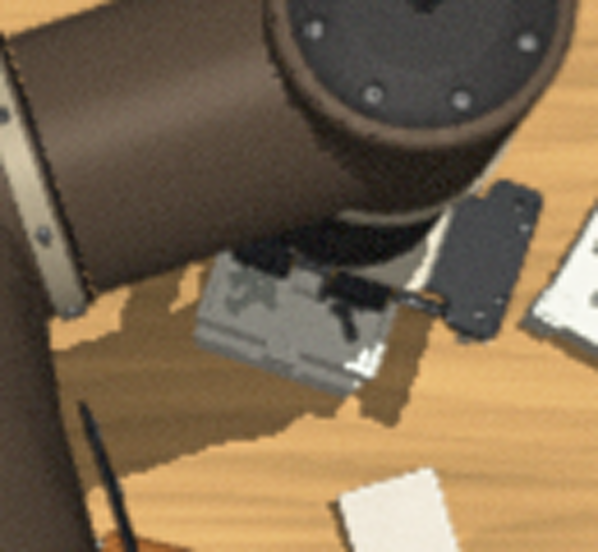

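The tray hangs over the bin with its wide lug on the far side, facing the wide notch. I overlay the model to check level and offset.

```bash
cat > ov.py <<'E'
from h import *
import pickle,sys
def box(c,yaw,z0,z1):
    a=np.array([[62,52],[62,-52],[-62,-52],[-62,52]])/1e3
    co,n=np.cos(yaw),np.sin(yaw); q=a@np.array([[co,n],[-n,co]])+c
    return np.r_[np.c_[q,np.full(4,z0)],np.c_[q,np.full(4,z1)]]
def lugs(c,yaw,z0):
    L=[]
    for ax,w in((0,44),(1,20),(2,20),(3,20)):
        h=(70 if ax%2==0 else 60); th=ax*np.pi/2
        p=np.array([[h,-w/2],[h,w/2]])/1e3
        for z in(z0,):
            r=np.array([[np.cos(th),np.sin(th)],[-np.sin(th),np.cos(th)]])
            L.append(np.c_[p@r,np.full(2,z)])
    co,n=np.cos(yaw),np.sin(yaw)
    return [np.c_[l[:,:2]@np.array([[co,n],[-n,co]])+c,l[:,2]] for l in L]
def draw(p,crop,sc,items,name):
    a,b,c,d=crop; im=cv2.resize(p["frame"][b:d,a:c,::-1],None,fx=sc,fy=sc,interpolation=cv2.INTER_CUBIC)
    f=lambda X:[tuple(int(v) for v in ((u+.5-[a,b])*sc)) for u in proj(p,X)]
    for (ctr,yaw,z0,z1,col,lz) in items:
        P=f(box(ctr,yaw,z0,z1))
        for i in range(4):
            j=(i+1)%4
            for u,v in((i,j),(i+4,j+4),(i,i+4)): cv2.line(im,P[u],P[v],col,1)
        if lz is not None:
            for l in lugs(ctr,yaw,lz): q=f(l); cv2.line(im,q[0],q[1],(0,255,255),2)
    cv2.imwrite("pics/"+name,im)
E
python3 - <<'E'
from ov import *
zf=.1935-.0856
it=[(np.array([.4992,-.0279]),-.334,0,.06,(0,0,255),None),(np.array([.4988,-.0275]),-.334,zf+.014,zf+.05,(0,255,0),zf)]
draw(pickle.load(open("side3.pkl","rb")),(190,100,320,210),6,it,"ov_s.png")
draw(pickle.load(open("top3.pkl","rb")),(230,110,340,200),7,it,"ov_t.png")
E
```

```text
(no output)
```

View pics/ov_s.png

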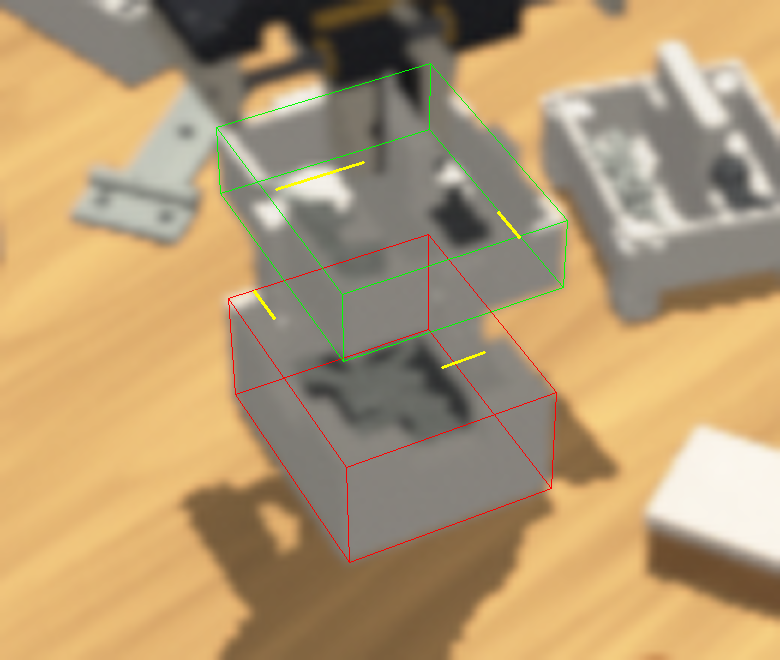

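View pics/ov_t.png

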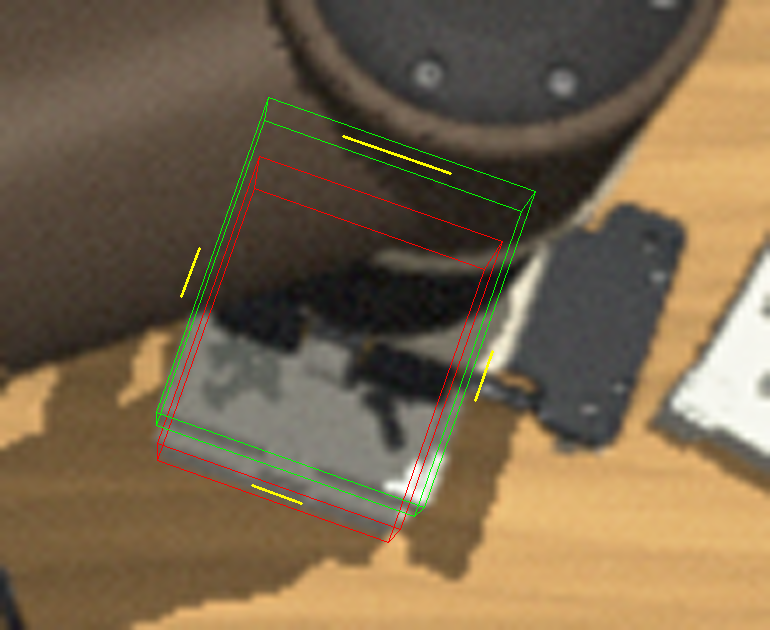

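The overlay shows the tray level and aligned to within about 1-2 mm. I lower it, with home expected at TCP z of about 0.1316.

Emit:
{"op": "step_arm", "data": {
  "commands": "0 0 8 0 0 0;0 0 12 0 0 0;0 0 12 0 0 0;0 0 8 0 0 0;0 0 6 0 0 0;0 0 4 0 0 0;0 0 3 0 0 0;0 0 0 0 0 0"
}}

```text
t: 9.4
eef_pos: [0.4986, -0.0281, 0.1405]
ee_rot: [-3.142, -0.0, 2.807]
force: [0.4, 0.2, -2.2]
width: 0.0138
```

```bash
python3 go.py .4992 -.0279 .1316 2.8076
```

```text
t 9.4 pos [ 0.4986 -0.0281  0.1405] rot [-3.1416 -0.      2.8074] F [ 0.4  0.2 -2.2] M [-0.03 -0.01 -0.03] w 0.013785214931383473 q [ 0.34  0.18 -0.52  0.   -0.87 -2.24]
shift now-frame mm [-0.5  0.4  8.9] after turn [-0.5  0.4  8.9] turn [-0.     -0.     -0.0002]
```

The lugs are already about 5 mm into the notches with no contact force. I continue slowly.

Emit:
{"op": "step_arm", "data": {
  "commands": "0 0 2 0 0 0;0 0 2 0 0 0;0 0 2 0 0 0;0 0 1 0 0 0;0 0 1 0 0 0;0 0 0 0 0 0"
}}

```text
t: 10.15
eef_pos: [0.4986, -0.028, 0.1325]
ee_rot: [-3.142, -0.0, 2.807]
force: [-0.3, 1.4, -2.2]
width: 0.0138
```

```bash
python3 go.py .4992 -.0279 .1316 2.8076
```

```text
t 10.15 pos [ 0.4986 -0.028   0.1325] rot [-3.1416e+00 -1.0000e-04  2.8074e+00] F [-0.3  1.4 -2.2] M [-0.02  0.08  0.03] w 0.01384397680486556 q [ 0.34  0.19 -0.53 -0.   -0.85 -2.24]
shift now-frame mm [-0.5  0.3  0.9] after turn [-0.5  0.3  0.9] turn [-0.     -0.0001 -0.0002]
```

Emit:
{"op": "step_arm", "data": {
  "commands": "0 0 0.5 0 0 0;0 0 0.5 0 0 0;0 0 0 0 0 0"
}}

```text
t: 10.52
eef_pos: [0.4987, -0.028, 0.1317]
ee_rot: [3.142, 0.0, 2.807]
force: [0.2, 0.4, -0.8]
width: 0.014
```

```bash
python3 go.py .4992 -.0279 .1316 2.8076
```

```text
t 10.525 pos [ 0.4987 -0.028   0.1317] rot [3.1416e+00 1.0000e-04 2.8075e+00] F [ 0.2  0.4 -0.8] M [0.04 0.25 0.06] w 0.013983018576044203 q [ 0.34  0.19 -0.53  0.   -0.85 -2.24]
shift now-frame mm [-0.4  0.3  0.1] after turn [-0.4  0.3  0.1] turn [ 0.      0.0001 -0.0001]
```

Contact is starting. I lower slightly more.

Emit:
{"op": "step_arm", "data": {
  "commands": "0 0 0.4 0 0 0;0 0 0.4 0 0 0;0 0 0 0 0 0"
}}

```text
t: 10.9
eef_pos: [0.4987, -0.028, 0.1317]
ee_rot: [3.141, 0.0, 2.808]
force: [-3.8, 2.8, 8.9]
width: 0.0139
```

```bash
python3 go.py .4992 -.0279 .1316 2.8076;python3 - <<'E'
from ov import *
it=[(np.array([.4992,-.0279]),-.334,0,.06,(0,0,255),None),(np.array([.4988,-.0280]),-.334,.06,.096,(0,255,0),None)]
p=grab_frame("side");draw(p,(190,100,320,210),6,it,"ov_s4.png");draw(p,(190,100,320,210),6,[],"s4.png")
E
```

```text
t 10.9 pos [ 0.4987 -0.028   0.1317] rot [3.1415e+00 5.0000e-04 2.8078e+00] F [-3.8  2.8  8.9] M [ 0.44  1.63 -0.01] w 0.013909620785389175 q [ 0.34  0.19 -0.53  0.   -0.85 -2.24]
shift now-frame mm [-0.4  0.3  0.1] after turn [-0.4  0.3  0.1] turn [0.0001 0.0005 0.0002]
```

View pics/ov_s4.png

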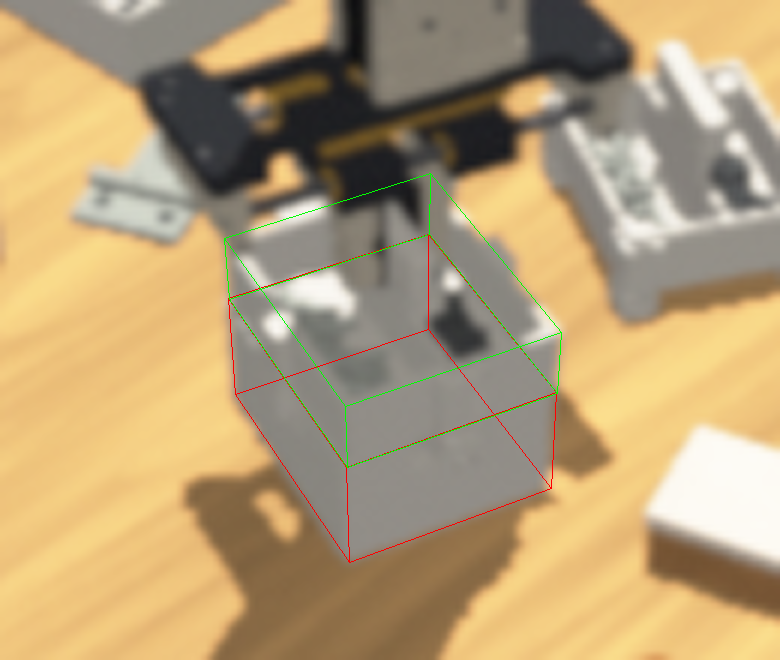

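View pics/s4.png

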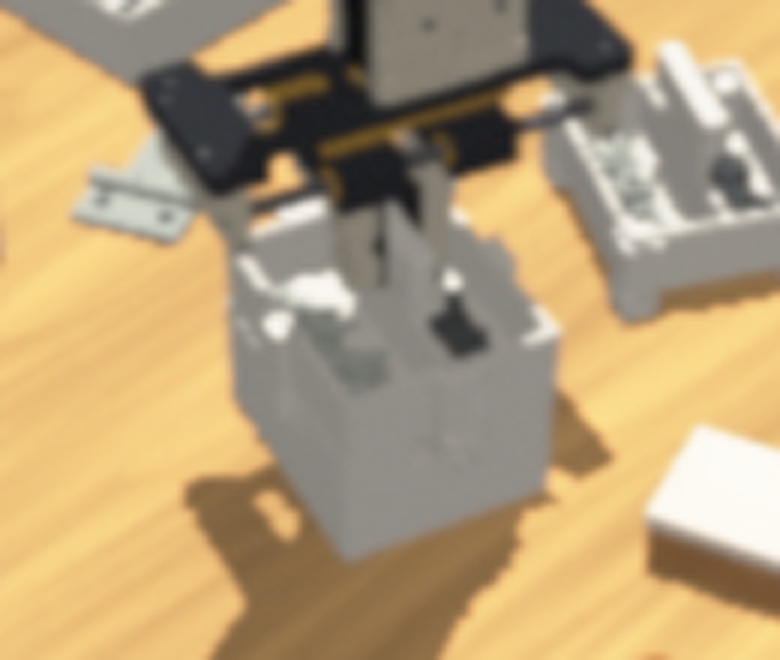

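The tray stands at home height with about 11 N of contact, and its walls sit flush on the bin. I ease off a little, then open and retreat.

Emit:
{"op": "step_arm", "data": {
  "commands": "0 0 -0.6 0 0 0;0 0 0 0 0 0"
}}

```text
t: 11.2
eef_pos: [0.4987, -0.028, 0.1317]
ee_rot: [3.142, 0.0, 2.807]
force: [-3.8, 0.9, 4.9]
width: 0.0139
```

Emit:
{"op": "step_arm", "data": {
  "commands": "0 0 0 0 0 0;0 0 0 0 0 0;0 0 0 0 0 0;0 0 0 0 0 0",
  "jaw": 50
}}

```text
t: 11.7
eef_pos: [0.4987, -0.028, 0.1313]
ee_rot: [-3.142, -0.0, 2.807]
force: [-0.4, 0.1, 0.2]
width: 0.0469
```

Emit:
{"op": "step_arm", "data": {
  "commands": "0 0 -5 0 0 0;0 0 -10 0 0 0;0 0 -25 0 0 0;0 0 -35 0 0 0;0 0 -35 0 0 0;0 0 -35 0 0 0;0 0 -15 0 0 0;0 0 0 0 0 0"
}}

```text
t: 12.7
eef_pos: [0.4989, -0.0279, 0.2923]
ee_rot: [3.14, 0.002, 2.807]
force: [0.7, -0.0, -0.2]
width: 0.0502
```

Emit:
{"op": "step_arm", "data": {
  "commands": "0 50 0 0 0 0;0 55 0 0 0 0;0 55 0 0 0 0;0 55 0 0 0 0;0 55 0 0 0 0;0 40 0 0 0 0;0 20 0 0 0 0;0 0 0 0 0 0"
}}

```text
t: 13.7
eef_pos: [0.6066, 0.2843, 0.2892]
ee_rot: [-3.139, -0.002, 2.808]
force: [0.5, -0.0, 0.9]
width: 0.0505
```

```bash
python3 - <<'E'
from ov import *
it=[(np.array([.4992,-.0279]),-.334,0,.06,(0,0,255),None),(np.array([.4988,-.0280]),-.334,.06,.096,(0,255,0),None)]
for c,b in(("side",(190,100,320,210)),("top",(225,110,325,210))):
    p=grab_frame(c);save(p,c+"5_full.png",sc=1.5);im=[]
    draw(p,b,6,[],c+"5.png");draw(p,b,6,it,c+"5ov.png")
s=get_state();print(s["t"],s["eef_pos"],s["force"])
E
```

```text
13.8 [0.60648158 0.28289041 0.29055712] [-0.2078073   0.67920946  0.29214131]
```

View pics/side5.png

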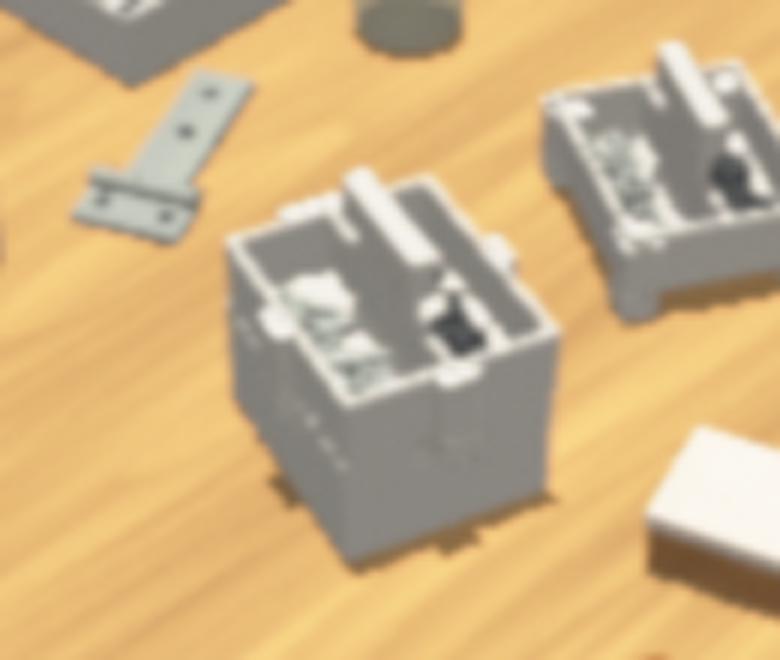

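View pics/side5ov.png

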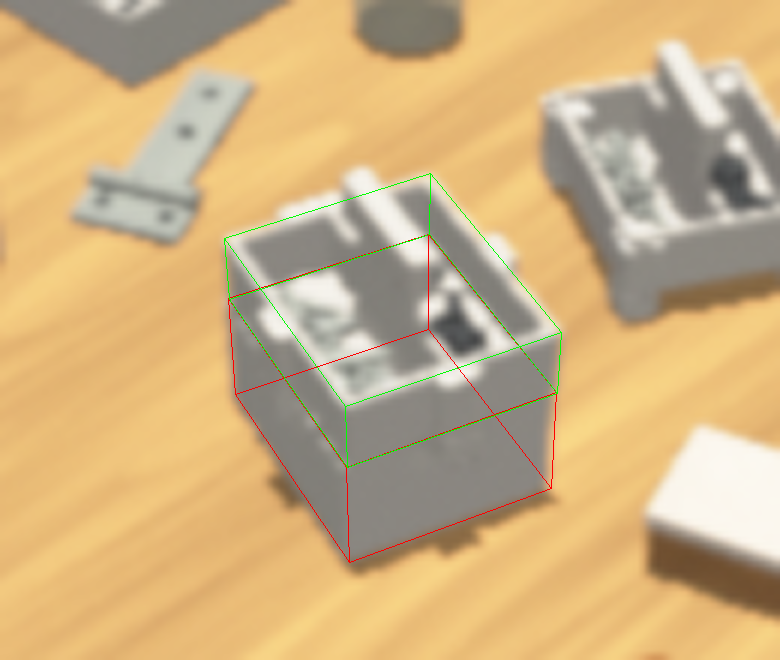

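View pics/top5ov.png

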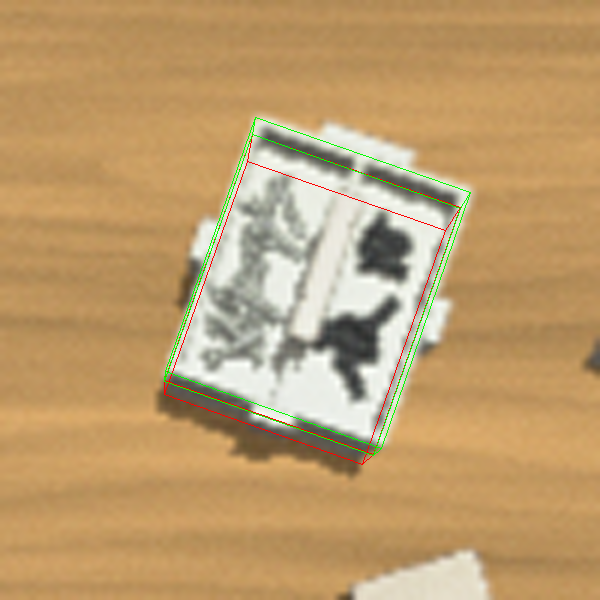

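View pics/top5_full.png

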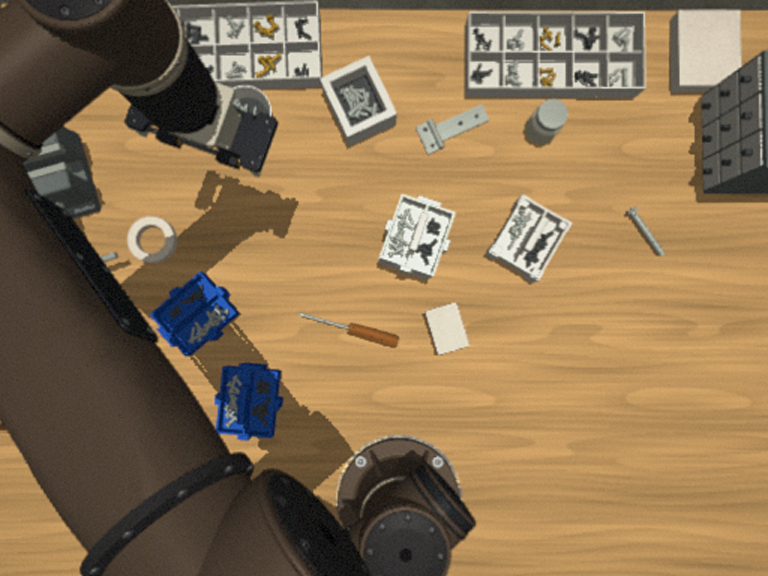

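The tray lies level on the bin and matches the home model within about a pixel in both views. Its wide lug is on the wide-notch side, nothing else has moved, and the arm is clear. I hand the job in.

```bash
python3 -c "
from station import *
print(job_done())"
```

```text
the job is handed in; nothing more can be done
None
```

The white lugged tray is stacked on the notched bin, with its wide lug over the wide notch, and the job was handed in at about 13.8 s. I gripped it by its bar, turned it to match the bin, lowered it until it bore on the rim at the expected height with about 11 N of contact, and let go.

**Last checks:** After the arm withdrew, the side and top pictures matched the fully-home position to about a pixel. The tray was level and flush on the rim, and the force reading was near zero. The footed tray, the blue trays and the other objects were where they started. The wide lug and far notch cannot be seen directly once stacked, so that fit rests on the alignment and the seated height. No check failed or disagreed.

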